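# Put the finished knife and its sharpening stone away in the kit tray

## Task

Put the finished knife and its grey sharpening stone away in the wooden kit tray, each lying flat on the tray's floor in the compartment made for it: the knife in the long stepped one, with the handle in the wide part and the blade in the narrow part, and the stone in the plain oblong one that lies crosswise to it. Set them down gently rather than dropping them, let go, and leave the tin in the tray and the other things on the bench where they are.

Things in the scene. Friction and masses are not known exactly. Their poses are not given: they have to be found in the camera images.
- knife_mid (a point): Centre of the loose knife (200 x 34 x 20 mm, 170 g, lying flat), 10 mm above its underside. x to the tip, y across, z up. Dark wood handle 112 long, 34 wide, 20 high, from x = -100 to +12 mm; steel blade on to +100 mm, 20 wide, 4 thick, at half height (8 to 12 mm above the underside). Balances within 20 mm of this point: grip the handle across y just behind it.
- knife_tip (a point): Tip of the knife's blade, 100 mm ahead (+x) of knife_mid at the same height, same axes.
- stone_mid (a point): Centre of the sharpening stone, half-way up (12.5 mm above its underside): a plain grey block 120 mm long (x), 40 mm wide (y) and 25 mm high (z), loose on the bench, about 300 g. Its two ends are alike.
- tray: Low wooden kit tray fixed to the bench, 202 (x) by 226 mm (y); origin at the centre of its underside, z up. Floor 6 mm thick; rim and dividers 6 mm thick, tops 14 mm above the bench. Three compartments: the knife's (long, along y), the stone's (crosswise, along x) and a nearly square one with a tin in it.
- knife_bay (a point): Centre of the knife's compartment, on the tray's floor, 6 mm above the bench; axes as the tray's. 214 mm long (y), stepped: the handle's part, 48 mm across (x), from y = -107 to +22 mm, walls 8 mm above the floor; then to +107 mm two cheek strips 14 mm above the floor narrow it to 31 mm for the blade: the tip belongs towards +y. Knife centred: 7 mm spare at the ends.
- stone_bay (a point): Centre of the stone's compartment, on the tray's floor, 6 mm above the bench; axes as the tray's. It is 136 mm long (x) and 54 mm across (y), so the stone has 7 to 8 mm to spare all round; it lies at right angles to the knife's compartment. Walls 8 mm above the tray's floor.
- knife: The knife as a whole; origin on its underside, 10 mm below knife_mid, same axes.
- stone: The stone as a whole; origin on its underside, 12.5 mm below stone_mid, same axes.
- tin: Round aluminium tin, 68 mm across and 24 mm high, standing in the tray's nearly square compartment; origin at the centre of its underside. To be left alone.
- offcut: Block of wood 90 by 45 by 35 mm (x, y, z) lying beyond the tray; origin at the centre of its underside. To be left alone.
- jar: Jar 60 mm across and 75 mm high standing on the bench nearer the robot, to the left; origin at the centre of its underside. To be left alone.
- brush: Hand brush lying beyond the tray, to the right; origin on its underside near its middle. To be left alone.
- wrench: Steel wrench lying flat nearer the robot, to the right; origin on its underside near its middle. To be left alone.
There are look-alikes about, which are no part of the job. Several things look just like the knife: the one meant starts nearest to the robot's base.

How it is judged (in metres and radians):
At the end, for the whole second after the job is handed in: Knife and stone lie flat (0.06 rad) on the floor of their compartments, centres within 12 mm (stone lengthwise 13) of the compartment's, height within 4 mm, in line within 0.15 rad, the blade in the narrow part, the stone either end first; both at rest and released (x of knife_mid in the frame of knife_bay between -0.012 and 0.012 m and y of knife_mid in the frame of knife_bay between -0.012 and 0.012 m and z of knife_mid in the frame of knife_bay between 0.006 and 0.014 m and y of knife_tip in the frame of knife_bay above 0.08 m and angle between the x axis of knife_mid and the y axis of knife_bay, either way round below 0.15 rad and angle between each of knife_mid, stone_mid's own z axis and vertical below 0.06 rad and x of stone_mid in the frame of stone_bay between -0.013 and 0.013 m and y of stone_mid in the frame of stone_bay between -0.012 and 0.012 m and z of stone_mid in the frame of stone_bay between 0.0085 and 0.0165 m and angle between the x axis of stone_mid and the x axis of stone_bay, either way round below 0.15 rad and linear speed of each of knife, stone below 0.02 m/s); the robot touches nothing.
It fails at once if the tin in the tray is shifted by more than 30 mm (distance of tin from where it was at the start of the episode above 0.03 m).
It fails at once if the offcut, jar, brush or wrench is shifted by more than 30 mm (distance of any of offcut, jar, brush, wrench from where it was at the start of the episode above 0.03 m).
It fails at once if the knife is dropped: it moves faster than 0.8 m/s (a fall of about 33 mm) out of the fingers (linear speed of knife above 0.8 m/s and contact force between the fingers and knife below 0.05 N).
It fails at once if the stone is dropped: it moves faster than 0.8 m/s (a fall of about 33 mm) out of the fingers (linear speed of stone above 0.8 m/s and contact force between the fingers and stone below 0.05 N).
It also fails if it takes over 58 s, if anything falls off the work surface, if the arm or the gripper's body presses on something with over 40 N, if the wrist force passes 120 N, or if a joint passes its speed limit or range.

## Robot

A 7-joint arm with a two-finger parallel gripper is mounted at the origin on the work surface. World frame = base frame: x ahead of the robot, y to its left, z up, the work surface at z = 0. Lengths are in mm, angles in degrees, forces in N, time in s.
With the tool pointing down it reaches from about 425 to 925 mm from the base axis. Payload 6.8 kg.
Tool frame: the origin (TCP) lies at the very end of the fingers, on their centre line; the grasp point (between the pads) lies manip.tcp_to_grasp behind it (manip.tcp_to_grasp is the distance from the TCP to the grasp point, in mm); z points along the fingers, y is the line along which they close (so a half turn about z gives the same grasp; the last joint's range is limited). The gripper opens to 85 mm and grips with 20 to 120 N. Pads are 22 mm wide; open, the fingers measure 114 mm over their backs; the gripper's body (76 mm by 85 mm) begins 54 mm behind the grasp point. The pads swing forward as they close: fully open they stand 13 mm farther back than shut.
Start: joints at [60.155, 27.33, 1.283, 89.118, -0.659, 63.558, -4.761], TCP at [270.804, -618.314, 231.308] pointing down, gripper open.
Joint ranges: [-169.35, 169.35], [-19.33, 120.38], [-80.79, 83.38], [13.8, 139.57], [-78.32, 258.32], [9.67, 109.79], [-169.56, 169.56]. Speed limits (degrees/s): [136.94, 136.94, 180, 180, 180, 180, 180].

## Interface

Orientations are given as [roll, pitch, yaw] about the fixed x, y, z axes, in that order (R = Rz(yaw) Ry(pitch) Rx(roll)).
In Python, from workcell import manip gives the robot as it stands. The module is installed in compiled form; this text tells all that it offers.
- The arm moves only by the tool move_arm, never from a script. Its argument "deltas" is a list of rows, each an object of numbers: "x", "y", "z": the shift along the tool's x, y, z in units of 60 mm (1.0 is 60 mm); "rx", "ry", "rz": the turn, a rotation vector about the tool's x, y, z in rad. In form: [{"x": .., "y": .., "z": .., "rx": .., "ry": .., "rz": ..}, ...]. A call has exactly 10 rows; each row shifts and turns the commanded pose from where the row before left it, along the tool's axes as they then stand; what a row does not reach is not made up. A row lasts 1/8 s, in which the tool goes at most 62.5 mm and 10.7 degrees, less where a joint would pass 70% of its speed; a pose out of reach is approached as far as the arm can. A call is refused whole if a number of a shift passes 1 or a number of a turn 0.188, either way. A call with a gripper value outside its range is refused whole. "gripper" is the opening, from 0 (shut) to 1 (fully open), set as the call begins (left out, the last holds). The fingers move at their own pace and stop on an object; "squeeze" is the grip in N (left out, the last holds). Time passes only in rows, so rows that do not move let the fingers close, or fill a call up. It gives the time, the measured TCP pose, the force, the opening and the grip force at its end, in the units of the state.
- manip.get_obs(): the state, without advancing time (a new reading comes with each control period).
- manip.capture(name): name is "side" or "top" or "wrist"; returns the picture (400x640x3 uint8, red, green, blue); there is no depth.
- manip.get_calibration(name): a dict with "fx", "fy", "cx", "cy" (pixels), "position" and "orientation" of the camera in the world; the wrist camera has in their place "T_tool_cam" (4x4, takes a point from camera to tool coordinates, whose origin is the TCP and whose axes are the flange's). Camera axes: x right, y down, z forward; pixel columns grow to the right and rows downward; lengths in mm; the calibration is good to about 2 mm. A picture is of the moment at which its call begins: read the wrist's pose just before it. get_calibration takes no time and is no camera call.
- manip.close_job(): hands the job in; it is judged then, once.
The state is a dict: "time": time; "q": joint angles; "dq": joint speeds; "tau": joint torques, N m; "position": TCP position; "tcp_rot": TCP orientation; "contact_force": force on the tool from outside, world axes, zero at the start; "wrist_torque": the same for the moment, N m; "finger_gap": finger opening in mm; "grasp_force": force on a finger pad.
Only numpy, scipy, OpenCV 4.12 (cv2) and the standard library are available. Lean on these libraries where they do the work, as an engineer would, in place of code of your own. Each camera call takes 0.05 s, during which the arm holds its last target. There are 200 camera calls.

## Working session

There is one attempt and no reset: what is moved stays moved. The work goes in short steps, Python scripts to look and compute and a tool call to move; the robot and the scene stay as the last step left them, time stands still between calls to the robot, and variables do not carry over. Pictures are saved under pics/ and viewed, at most 10 in all, crops included, and the job is handed in when it is done.

Besides the shell and the picture viewer there is one more tool, called after "Emit:" as name(argument=value, ...), one argument or row to a line, values as JSON. move_arm: Moves the arm, as the interface text tells. Its arguments: {"type":"object","properties":{"deltas":{"type":"array"},"gripper":{"type":"number"},"squeeze":{"type":"number"}},"required":["deltas"]}

```bash
mkdir -p pics
python3 - <<'E'
from workcell import manip
import cv2,numpy as np
o=manip.get_obs();print({k:np.round(o[k],2) for k in('time','position','tcp_rot','finger_gap')},manip.tcp_to_grasp)
for n in('top','side'):
    im=manip.capture(n);cv2.imwrite(f'pics/{n}0.png',im[:,:,::-1]);c=manip.get_calibration(n);print(n,c)
print(manip.get_calibration('wrist'))
E
```

```text
{'time': np.float64(0.0), 'position': array([ 270.57, -617.76,  230.33]), 'tcp_rot': array([-1.799e+02,  1.000e-02,  2.366e+01]), 'finger_gap': np.float64(85.18)} 18.700000000000003
top {'fx': 506.21243928735754, 'fy': 506.21243928735754, 'cx': 318.77575953274186, 'cy': 200.93859024488887, 'position': array([ 436.80724938,  127.24512717, 1596.59336462]), 'orientation': array([-176.29000238,   -0.70256146,  -90.96088825])}
side {'fx': 438.02139209355664, 'fy': 438.02139209355664, 'cx': 329.4405154716474, 'cy': 191.25707184521042, 'position': array([ 174.80618067, 1035.23407854, 1118.25008421]), 'orientation': array([-1.38053911e+02, -1.53105145e-01, -1.58751564e+02])}
{'fx': 339.68687154321356, 'fy': 339.68687154321356, 'cx': 318.85353823400277, 'cy': 201.60122323186732, 'T_tool_cam': array([[ 2.65749703e-04, -9.55134307e-01, -2.96172896e-01,
         7.62405112e+01],
       [ 9.99999404e-01,  5.67345578e-04, -9.32366480e-04,
        -3.86080191e-01],
       [ 1.05856760e-03, -2.96172472e-01,  9.55133889e-01,
        -1.41839765e+02],
       [ 0.00000000e+00,  0.00000000e+00,  0.00000000e+00,
         1.00000000e+00]])}
```

View pics/top0.png

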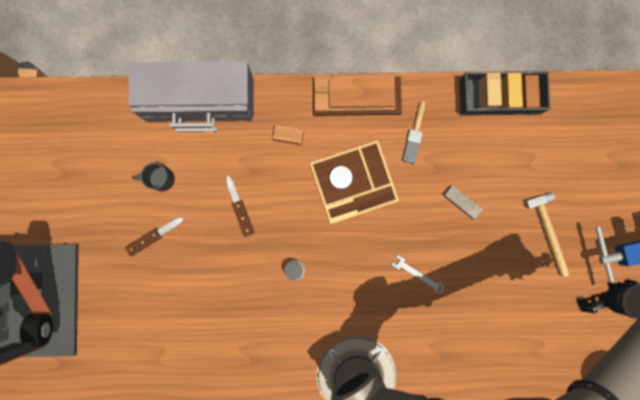

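The top view shows the tray at about (355,182), with the knife bay along its near edge, cheeks on the left, and the stone bay on the right. The stone is at (463,202). There are two knives; the one at (240,206) is nearer the base at (357,375).

```bash
cat > h.py <<'E'
from workcell import manip
import cv2,numpy as np
from scipy.spatial.transform import Rotation as R
def pose(n):
    c=manip.get_calibration(n)
    if n=='wrist':
        o=manip.get_obs();T=np.eye(4);T[:3,:3]=R.from_euler('xyz',o['tcp_rot'],degrees=True).as_matrix();T[:3,3]=o['position']
        T=T@c['T_tool_cam'];return c,T[:3,:3],T[:3,3]
    return c,R.from_euler('xyz',c['orientation'],degrees=True).as_matrix(),np.array(c['position'])
def ray(P,px,z):
    c,M,p=P;px=np.atleast_2d(px).astype(float)
    d=np.c_[(px[:,0]-c['cx'])/c['fx'],(px[:,1]-c['cy'])/c['fy'],np.ones(len(px))]@M.T
    return (p+d*((z-p[2])/d[:,2])[:,None])[:,:2]
def proj(P,X):
    c,M,p=P;q=(np.atleast_2d(X)-p)@M;return np.c_[c['fx']*q[:,0]/q[:,2]+c['cx'],c['fy']*q[:,1]/q[:,2]+c['cy']]
def blob(mask,roi):
    x0,y0,x1,y1=roi;m=np.zeros_like(mask);m[y0:y1,x0:x1]=mask[y0:y1,x0:x1]
    cs,_=cv2.findContours(m,cv2.RETR_EXTERNAL,cv2.CHAIN_APPROX_NONE);return max(cs,key=cv2.contourArea)[:,0,:]
def rect(pts):
    (c,s,a)=cv2.minAreaRect(pts.astype(np.float32));
    if s[0]<s[1]: s=s[::-1];a+=90
    return np.round(c,1),np.round(s,1),round((a+90)%180-90,1)
E
python3 - <<'E'
from h import *
im=cv2.imread('pics/top0.png');hsv=cv2.cvtColor(im,cv2.COLOR_BGR2HSV);P=pose('top')
low=((hsv[...,1]<90)&(hsv[...,2]>70)).astype(np.uint8)
print('stone',rect(ray(P,blob(low,(435,175,490,225)),25)))
dark=((hsv[...,2]<125)&(hsv[...,1]>60)).astype(np.uint8)
print('handle',rect(ray(P,blob(dark,(220,190,260,245)),20)))
print('blade',rect(ray(P,blob(low,(220,170,245,205)),10)))
print('tray corners',ray(P,[(312,163),(378,142),(398,198),(330,222)],14).round(0))
c=im[125:255,215:495];cv2.imwrite('pics/crop.png',cv2.resize(c,None,fx=2.8,fy=2.8,interpolation=cv2.INTER_CUBIC))
E
```

```text
stone (array([ 528.3, -342.3]), array([122.1,  41.9]), 50.0)
handle (array([489.9, 344. ]), array([106.1,  31.4]), 20.2)
blade (array([581.6, 378.7]), array([86.9, 23.8]), 19.5)
tray corners [[ 659.  125.]
 [ 723.  -84.]
 [ 544. -143.]
 [ 473.   72.]]
```

View pics/crop.png

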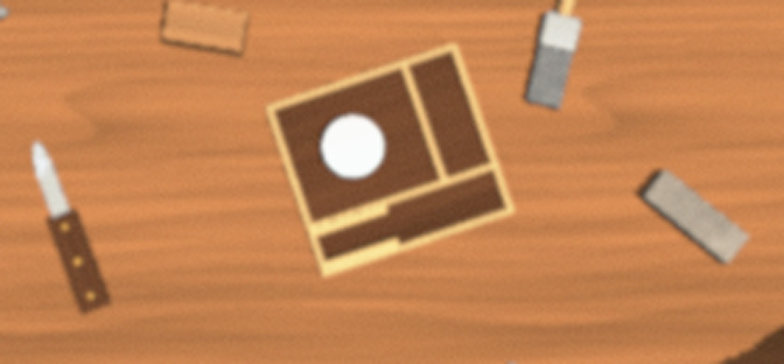

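The crop shows the tray corners at (268,106), (457,44), (514,211) and (324,276), the cheeks at the left end of the near bay, the stone at (695,217), and the knife with its tip pointing up-left. The measured sizes match those given: stone 122x42 and knife handle 106x31. The tray yaw is about 17.7°. I'll do the stone first.

Emit:
move_arm(
  deltas=[
    {"x":0.83,"y":-0.355},
    {"x":0.83,"y":-0.355},
    {"x":0.83,"y":-0.355},
    {"x":0.83,"y":-0.355},
    {"x":0.83,"y":-0.355},
    {"x":0.83,"y":-0.355},
    {"x":0.8,"y":-0.355,"z":0.3},
    {"rz":-0.153,"z":0.4},
    {"rz":-0.153,"z":0.4},
    {"rz":-0.153,"z":0.3},
  ],
  gripper=0.8,
)

```text
invalid input
```

```bash
cat >> h.py <<'E'
def togo(x,y,z,yaw):
    "remaining shift in tool axes, units of 60 mm, yaw turn in rad about tool z"
    o=manip.get_obs();M=R.from_euler('xyz',o['tcp_rot'],degrees=True)
    d=M.inv().apply(np.array([x,y,z])-o['position'])/60
    dy=(yaw-o['tcp_rot'][2]+90)%180-90
    print('t',round(float(o['time']),2),'pos',np.round(o['position'],1),np.round(o['tcp_rot'],1),'F',np.round(o['contact_force'],1),'gap',round(float(o['finger_gap']),1),'| go',np.round(d,2),'rz',round(-np.radians(dy),3))
E
python3 - <<'E'
from h import *
P=pose('wrist');im=manip.capture('wrist');cv2.imwrite('pics/w1.png',im[:,:,::-1])
print(proj(P,[528,-342,25]))
hsv=cv2.cvtColor(im,cv2.COLOR_RGB2HSV);low=((hsv[...,1]<90)&(hsv[...,2]>70)).astype(np.uint8)
cx,cy=proj(P,[528,-342,25])[0].astype(int)
cs,_=cv2.findContours(low,cv2.RETR_EXTERNAL,cv2.CHAIN_APPROX_NONE)
for c in cs:
    if cv2.contourArea(c)>1500: print(cv2.boundingRect(c),rect(ray(P,c[:,0,:],25)))
togo(528,-342,25,50)
E
```

```text
[[ 119.05479382 -285.26913653]]
(450, 39, 103, 230) (array([ 356.7, -801.5]), array([241.7,  79.8]), 15.6)
t 0.15 pos [ 270.6 -617.9  230.5] [-179.9    0.    23.7] F [ 1.  -0.1  1. ] gap 85.1 | go [ 5.77 -2.49  3.43] rz -0.46
```

View pics/w1.png

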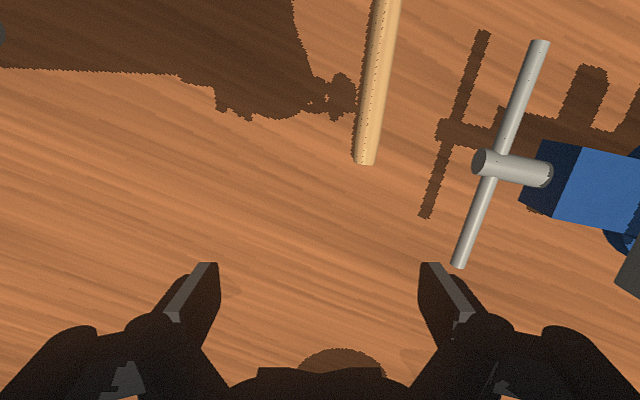

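The arm did not move because the call was refused as invalid; the picture shows only the starting place, with the fingers at (205,290) and (435,290) and the bench vice to the right. I'll give all six keys in every row.

Emit:
move_arm(
  deltas=[
    {"x":0.83,"y":-0.355,"z":0,"rx":0,"ry":0,"rz":0},
    {"x":0.83,"y":-0.355,"z":0,"rx":0,"ry":0,"rz":0},
    {"x":0.83,"y":-0.355,"z":0,"rx":0,"ry":0,"rz":0},
    {"x":0.83,"y":-0.355,"z":0,"rx":0,"ry":0,"rz":0},
    {"x":0.83,"y":-0.355,"z":0,"rx":0,"ry":0,"rz":0},
    {"x":0.83,"y":-0.355,"z":0,"rx":0,"ry":0,"rz":0},
    {"x":0.8,"y":-0.355,"z":0.3,"rx":0,"ry":0,"rz":0},
    {"x":0,"y":0,"z":0.4,"rx":0,"ry":0,"rz":-0.153},
    {"x":0,"y":0,"z":0.4,"rx":0,"ry":0,"rz":-0.153},
    {"x":0,"y":0,"z":0.3,"rx":0,"ry":0,"rz":-0.153},
  ],
  gripper=0.8,
)

```text
time: 1.4
position: [528.2, -342.1, 145.9]
tcp_rot: [-179.9, 0.0, 50.3]
contact_force: [0.1, -0.8, -0.3]
finger_gap: 68.7
grasp_force: 0.0
```

```bash
cat > look.py <<'E'
from h import *
import sys
P=pose('wrist');im=manip.capture('wrist');cv2.imwrite(sys.argv[1],im[:,:,::-1])
hsv=cv2.cvtColor(im,cv2.COLOR_RGB2HSV);low=((hsv[...,1]<90)&(hsv[...,2]>70)).astype(np.uint8)
z=float(sys.argv[2])
cs,_=cv2.findContours(low,cv2.RETR_EXTERNAL,cv2.CHAIN_APPROX_NONE)
for c in cs:
    if cv2.contourArea(c)>800: print(cv2.boundingRect(c),rect(ray(P,c[:,0,:],z)))
togo(*map(float,sys.argv[3:7]))
E
python3 look.py pics/w2.png 25 528 -342 9.5 50
```

```text
(0, 118, 75, 193) (array([ 327.8, -206.5]), array([167.8,  34.6]), 55.7)
(299, 117, 52, 144) (array([ 532.3, -342.8]), array([119.1,  39.2]), 49.9)
t 1.45 pos [ 526.9 -341.7  143.5] [-1.797e+02  1.000e-01  5.060e+01] F [-0.8  0.6 -1.5] gap 68.4 | go [0.01 0.03 2.23] rz 0.01
```

View pics/w2.png

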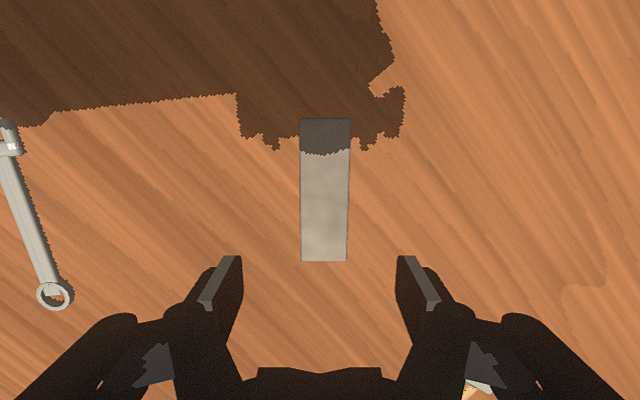

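The stone shows upright between the fingers at (325,190), measured at (532,-343) with yaw 50° and size 119x39, which agrees with the top view. I'll go down.

Emit:
move_arm(
  deltas=[
    {"x":0.025,"y":0.045,"z":0.35,"rx":0,"ry":0,"rz":0},
    {"x":0,"y":0,"z":0.4,"rx":0,"ry":0,"rz":0},
    {"x":0,"y":0,"z":0.4,"rx":0,"ry":0,"rz":0},
    {"x":0,"y":0,"z":0.4,"rx":0,"ry":0,"rz":0},
    {"x":0,"y":0,"z":0.3,"rx":0,"ry":0,"rz":0},
    {"x":0,"y":0,"z":0.2,"rx":0,"ry":0,"rz":0},
    {"x":0,"y":0,"z":0.1,"rx":0,"ry":0,"rz":0},
    {"x":0,"y":0,"z":0.05,"rx":0,"ry":0,"rz":0},
    {"x":0,"y":0,"z":0,"rx":0,"ry":0,"rz":0},
    {"x":0,"y":0,"z":0,"rx":0,"ry":0,"rz":0},
  ],
)

```text
time: 2.7
position: [532.0, -343.4, 15.9]
tcp_rot: [179.9, -0.0, 49.9]
contact_force: [-0.5, -0.4, 0.1]
finger_gap: 68.5
grasp_force: 0.0
```

Run:
```python
from h import *
for i in range(4):
    togo(531,-342.5,9.5,50); manip.capture('top') if i<3 else 0
```

```text
t 2.7 pos [ 532.  -343.4   15.9] [179.9  -0.   49.9] F [-0.5 -0.4  0.1] gap 68.5 | go [ 0.   -0.02  0.11] rz -0.001
t 2.75 pos [ 532.  -343.4   15.9] [179.9  -0.   49.9] F [0.2 0.5 0.5] gap 68.5 | go [ 0.   -0.02  0.11] rz -0.001
t 2.8 pos [ 531.9 -343.4   15.8] [180.   -0.   49.9] F [-0.5 -0.1 -0.2] gap 68.4 | go [ 0.   -0.02  0.1 ] rz -0.001
t 2.85 pos [ 531.9 -343.4   15.7] [180.   -0.   49.9] F [0.3 0.1 0.3] gap 68.3 | go [ 0.   -0.02  0.1 ] rz -0.001
```

Emit:
move_arm(
  deltas=[
    {"x":0,"y":-0.01,"z":0.1,"rx":0,"ry":0,"rz":0},
    {"x":0,"y":0,"z":0,"rx":0,"ry":0,"rz":0},
    {"x":0,"y":0,"z":0,"rx":0,"ry":0,"rz":0},
    {"x":0,"y":0,"z":0,"rx":0,"ry":0,"rz":0},
    {"x":0,"y":0,"z":0,"rx":0,"ry":0,"rz":0},
    {"x":0,"y":0,"z":0,"rx":0,"ry":0,"rz":0},
    {"x":0,"y":0,"z":0,"rx":0,"ry":0,"rz":0},
    {"x":0,"y":0,"z":-0.1,"rx":0,"ry":0,"rz":0},
    {"x":0,"y":0,"z":-0.3,"rx":0,"ry":0,"rz":0},
    {"x":0,"y":0,"z":-0.4,"rx":0,"ry":0,"rz":0},
  ],
  gripper=0,
  squeeze=60,
)

```text
time: 4.1
position: [531.2, -342.8, 58.6]
tcp_rot: [-180.0, 0.0, 50.0]
contact_force: [0.3, -1.1, -2.9]
finger_gap: 38.2
grasp_force: 61.7
```

Run:
```python
from h import *
th=np.radians(17.7);ex=np.array([np.cos(th),np.sin(th)]);ey=np.array([-ex[1],ex[0]])
P=pose('top')
cr=np.array([(268,106),(457,44),(514,211),(324,276)])
c=ray(P,np.c_[215+(cr[:,0]+.5)/2.8-.5,125+(cr[:,1]+.5)/2.8-.5],14);print(c.round(1))
T=c.mean(0);print('tray',T.round(1),'knifebay',(T-71*ex).round(1),'stonebay',(T+27*ex-80*ey).round(1))
s=T+27*ex-80*ey
togo(s[0],s[1],110,17.7)
```

```text
[[ 660.6  130.5]
 [ 727.9  -84. ]
 [ 537.9 -143.4]
 [ 468.7   71. ]]
tray [598.8  -6.5] knifebay [531.2 -28.1] stonebay [648.8 -74.5]
t 4.1 pos [ 531.2 -342.8   58.6] [-180.    0.   50.] F [ 0.3 -1.1 -2.9] gap 38.2 | go [ 4.68 -1.38 -0.86] rz 0.563
```

Stone is gripped and lifted. I'll move above its bay.

Emit:
move_arm(
  deltas=[
    {"x":0.3,"y":-0.08,"z":-0.46,"rx":0,"ry":0,"rz":0},
    {"x":0.6,"y":-0.2,"z":-0.4,"rx":0,"ry":0,"rz":0},
    {"x":0.8,"y":-0.22,"z":0,"rx":0,"ry":0,"rz":0},
    {"x":0.8,"y":-0.22,"z":0,"rx":0,"ry":0,"rz":0},
    {"x":0.8,"y":-0.22,"z":0,"rx":0,"ry":0,"rz":0},
    {"x":0.8,"y":-0.22,"z":0,"rx":0,"ry":0,"rz":0},
    {"x":0.58,"y":-0.22,"z":0,"rx":0,"ry":0,"rz":0.1},
    {"x":0,"y":0,"z":0,"rx":0,"ry":0,"rz":0.18},
    {"x":0,"y":0,"z":0,"rx":0,"ry":0,"rz":0.18},
    {"x":0,"y":0,"z":0,"rx":0,"ry":0,"rz":0.103},
  ],
)

```text
time: 5.35
position: [648.9, -74.3, 110.5]
tcp_rot: [180.0, -0.1, 17.5]
contact_force: [0.9, -0.3, -3.4]
finger_gap: 38.4
grasp_force: 61.7
```

Run:
```python
from h import *
P=pose('wrist');im=manip.capture('wrist');cv2.imwrite('pics/w3.png',im[:,:,::-1])
th=np.radians(17.7);ex=np.array([np.cos(th),np.sin(th)]);ey=np.array([-ex[1],ex[0]])
s=np.array([648.8,-74.5])
c=[np.r_[s+a*68*ex+b*27*ey,14] for a,b in((1,1),(1,-1),(-1,-1),(-1,1))]
print(proj(P,c).round(0)); togo(648.8,-74.5,17,17.7)
```

```text
[[280. 109.]
 [360. 109.]
 [354. 286.]
 [286. 286.]]
t 5.4 pos [648.9 -74.2 110.4] [ 1.80e+02 -1.00e-01  1.73e+01] F [ 0.3 -0.3 -2.9] gap 38.5 | go [-0.01  0.    1.56] rz -0.007
```

View pics/w3.png

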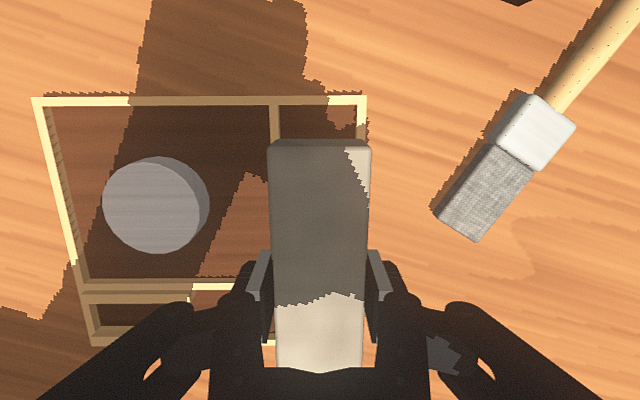

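The bay's inner walls show at columns about 281 to 362, far inner edge at row 106 (predicted 280 to 360, row 109). The stone is straight in the fingers, with its far top edge at row 152.

Run:
```python
from h import *
P=pose('wrist');o=manip.get_obs();th=np.radians(17.7);ex=np.array([np.cos(th),np.sin(th)]);ey=np.array([-ex[1],ex[0]])
t=o['position'][:2]
def loc(px,z): return [( (q-t)@ex, (q-t)@ey) for q in ray(P,px,z)]
z=o['position'][2]-9.7+25
print('stone far edge L,R',np.round(loc([(268,152),(371,152)],z),1))
print('rim outer far L/R',np.round(loc([(32,98),(367,95)],14),1))
print('bay inner corners far',np.round(loc([(281,106),(362,106)],14),1))
print('left outer rim low',np.round(loc([(93,345)],14),1))
```

```text
stone far edge L,R [[ 56.4  19.2]
 [ 56.2 -19.3]]
rim outer far L/R [[ 76.5 192.8]
 [ 76.9 -32.1]]
bay inner corners far [[ 70.2  25.8]
 [ 69.8 -29. ]]
left outer rim low [[-123.1  192.3]]
```

Emit:
move_arm(
  deltas=[
    {"x":0.1,"y":0.017,"z":0.2,"rx":0,"ry":0,"rz":0},
    {"x":0,"y":0,"z":0.35,"rx":0,"ry":0,"rz":0},
    {"x":0,"y":0,"z":0.35,"rx":0,"ry":0,"rz":0},
    {"x":0,"y":0,"z":0.25,"rx":0,"ry":0,"rz":0},
    {"x":0,"y":0,"z":0.15,"rx":0,"ry":0,"rz":0},
    {"x":0,"y":0,"z":0.12,"rx":0,"ry":0,"rz":0},
    {"x":0,"y":0,"z":0.08,"rx":0,"ry":0,"rz":0},
    {"x":0,"y":0,"z":0.05,"rx":0,"ry":0,"rz":0},
    {"x":0,"y":0,"z":0,"rx":0,"ry":0,"rz":0},
    {"x":0,"y":0,"z":0,"rx":0,"ry":0,"rz":0},
  ],
)

```text
time: 6.65
position: [654.9, -73.8, 16.3]
tcp_rot: [180.0, -0.0, 17.7]
contact_force: [-0.0, -0.6, -2.9]
finger_gap: 38.9
grasp_force: 61.7
```

Emit:
move_arm(
  deltas=[
    {"x":0,"y":0,"z":0.01,"rx":0,"ry":0,"rz":0},
    {"x":0,"y":0,"z":0.01,"rx":0,"ry":0,"rz":0},
    {"x":0,"y":0,"z":0.005,"rx":0,"ry":0,"rz":0},
    {"x":0,"y":0,"z":0,"rx":0,"ry":0,"rz":0},
    {"x":0,"y":0,"z":0,"rx":0,"ry":0,"rz":0},
    {"x":0,"y":0,"z":0,"rx":0,"ry":0,"rz":0},
    {"x":0,"y":0,"z":0,"rx":0,"ry":0,"rz":0},
    {"x":0,"y":0,"z":0,"rx":0,"ry":0,"rz":0},
    {"x":0,"y":0,"z":0,"rx":0,"ry":0,"rz":0},
    {"x":0,"y":0,"z":0,"rx":0,"ry":0,"rz":0},
  ],
)

```text
time: 7.9
position: [654.7, -73.8, 14.9]
tcp_rot: [180.0, -0.0, 17.7]
contact_force: [-3.4, 0.5, 5.6]
finger_gap: 38.3
grasp_force: 62.7
```

Gentle floor contact. I'll release and rise.

Emit:
move_arm(
  deltas=[
    {"x":0,"y":0,"z":0,"rx":0,"ry":0,"rz":0},
    {"x":0,"y":0,"z":0,"rx":0,"ry":0,"rz":0},
    {"x":0,"y":0,"z":0,"rx":0,"ry":0,"rz":0},
    {"x":0,"y":0,"z":-0.1,"rx":0,"ry":0,"rz":0},
    {"x":0,"y":0,"z":-0.2,"rx":0,"ry":0,"rz":0},
    {"x":0,"y":0,"z":-0.4,"rx":0,"ry":0,"rz":0},
    {"x":0,"y":0,"z":-0.5,"rx":0,"ry":0,"rz":0},
    {"x":0,"y":0,"z":-0.5,"rx":0,"ry":0,"rz":0},
    {"x":0,"y":0,"z":-0.5,"rx":0,"ry":0,"rz":0},
    {"x":0,"y":0,"z":0,"rx":0,"ry":0,"rz":0},
  ],
  gripper=0.75,
)

```text
time: 9.15
position: [656.7, -73.9, 150.3]
tcp_rot: [179.9, -0.3, 17.7]
contact_force: [-0.2, 0.1, 0.0]
finger_gap: 64.3
grasp_force: 0.0
```

```bash
python3 look.py pics/w4.png 31 517 354 150 20.2
```

```text
(131, 157, 92, 85) (array([618.4,  34.1]), array([75.5, 66.7]), -47.0)
(240, 152, 115, 172) (array([610.6, -65.4]), array([154.5,  98.9]), 17.6)
(292, 123, 52, 144) (array([654.4, -73. ]), array([119.3,  39.7]), 17.8)
(415, 97, 124, 136) (array([ 722.4, -183.8]), array([118.6,  44.6]), -14.4)
t 9.2 pos [655.5 -73.8 148.4] [179.9  -0.2  17.7] F [ 0.7 -0.3 -0.6] gap 63.8 | go [-0.03 -7.49 -0.04] rz -0.044
```

View pics/w4.png

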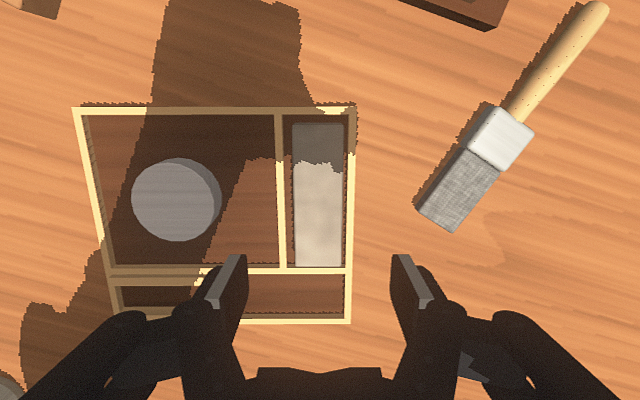

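The stone lies in its bay at (318,195), released and flat-looking: 119x40, yaw 17.8°. Next is the knife.

Emit:
move_arm(
  deltas=[
    {"x":0,"y":-0.6,"z":0,"rx":0,"ry":0,"rz":0},
    {"x":0,"y":-0.85,"z":0,"rx":0,"ry":0,"rz":0},
    {"x":0,"y":-0.85,"z":0,"rx":0,"ry":0,"rz":0},
    {"x":0,"y":-0.85,"z":0,"rx":0,"ry":0,"rz":0},
    {"x":0,"y":-0.85,"z":0,"rx":0,"ry":0,"rz":0},
    {"x":0,"y":-0.85,"z":0,"rx":0,"ry":0,"rz":0},
    {"x":0,"y":-0.85,"z":0,"rx":0,"ry":0,"rz":0},
    {"x":0,"y":-0.85,"z":0,"rx":0,"ry":0,"rz":0},
    {"x":-0.03,"y":-0.6,"z":0,"rx":0,"ry":0,"rz":0},
    {"x":0,"y":-0.34,"z":0,"rx":0,"ry":0,"rz":-0.044},
  ],
)

```text
time: 10.45
position: [514.5, 355.7, 145.5]
tcp_rot: [-180.0, 0.1, 20.5]
contact_force: [0.4, -0.2, 0.2]
finger_gap: 63.9
grasp_force: 0.0
```

```bash
python3 look.py pics/w5.png 10 516.4 354.2 9.7 20.2
python3 - <<'E'
from h import *
P=pose('wrist');im=cv2.imread('pics/w5.png');hsv=cv2.cvtColor(im,cv2.COLOR_BGR2HSV)
d=((hsv[...,2]<125)&(hsv[...,1]>60)).astype(np.uint8)
cs,_=cv2.findContours(d,cv2.RETR_EXTERNAL,cv2.CHAIN_APPROX_NONE)
for c in cs:
    if cv2.contourArea(c)>800: print(cv2.boundingRect(c),rect(ray(P,c[:,0,:],20)))
print(proj(P,[[530.5,359.3,20],[516.4,354.2,20]]).round())
E
```

```text
(0, 131, 110, 46) (array([476.1, 574. ]), array([92.7, 31.4]), -52.3)
(310, 36, 33, 119) (array([586.3, 377.1]), array([87.9, 26.2]), 20.5)
t 10.5 pos [513.8 358.  145.7] [-1.799e+02  1.000e-01  2.070e+01] F [-0.9  2.1  0.1] gap 64.1 | go [0.02 0.08 2.27] rz 0.009
(589, 283, 51, 48) (array([511.3,  69.3]), array([49.3, 45.8]), 29.8)
(606, 176, 34, 102) (array([572.1, 106.7]), array([94.8, 28. ]), 36.4)
(568, 111, 72, 221) (array([567.3, 121.5]), array([198.3,  14.2]), 18.0)
(18, 0, 603, 400) (array([478., 347.]), array([606.2, 355.6]), -69.1)
[[326. 174.]
 [325. 192.]]
```

View pics/w5.png

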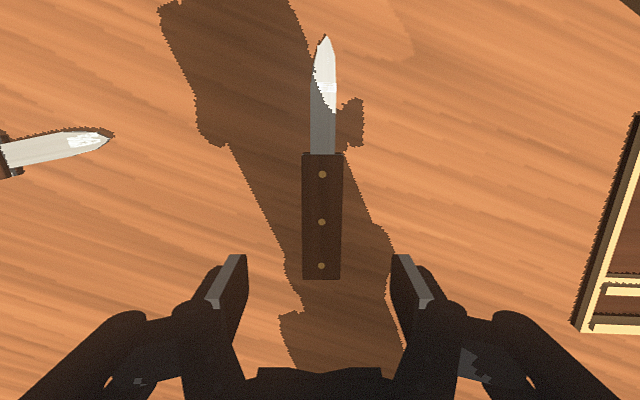

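The knife lies straight up the picture: handle corners (302,154), (343,154), (303,279) and (341,279), tip at (325,35). The other knife is at far left.

Run:
```python
from h import *
P=pose('wrist');f,r=ray(P,[(322.5,154),(322,279)],20);t=ray(P,[(325,35)],10)[0]
u=(f-r)/np.linalg.norm(f-r);print('len',np.linalg.norm(f-r),np.degrees(np.arctan2(u[1],u[0])),'tip-rear',np.linalg.norm(t-r),np.degrees(np.arctan2(*(t-r)[::-1])))
m=(f+r)/2+44*u;print('mid',m.round(1)); g=m-15*u;print(g.round(1)); togo(g[0],g[1],9.7,20.3)
```

```text
len 111.36175416882423 20.707323084770685 tip-rear 198.36687147862887 20.25030167423974
mid [533.9 363.6]
[519.9 358.2]
t 10.5 pos [513.8 358.  145.7] [-1.799e+02  1.000e-01  2.070e+01] F [-0.9  2.1  0.1] gap 64.1 | go [0.1  0.04 2.27] rz 0.008
```

Emit:
move_arm(
  deltas=[
    {"x":0.09,"y":0.035,"z":0.3,"rx":0,"ry":0,"rz":0},
    {"x":0,"y":0,"z":0.4,"rx":0,"ry":0,"rz":0},
    {"x":0,"y":0,"z":0.4,"rx":0,"ry":0,"rz":0},
    {"x":0,"y":0,"z":0.4,"rx":0,"ry":0,"rz":0},
    {"x":0,"y":0,"z":0.3,"rx":0,"ry":0,"rz":0},
    {"x":0,"y":0,"z":0.2,"rx":0,"ry":0,"rz":0},
    {"x":0,"y":0,"z":0.12,"rx":0,"ry":0,"rz":0},
    {"x":0,"y":0,"z":0.05,"rx":0,"ry":0,"rz":0},
    {"x":0,"y":0,"z":0,"rx":0,"ry":0,"rz":0},
    {"x":0,"y":0,"z":0,"rx":0,"ry":0,"rz":0},
  ],
)

```text
time: 11.75
position: [522.4, 354.1, 16.8]
tcp_rot: [-180.0, -0.1, 20.2]
contact_force: [-1.0, 0.1, -0.6]
finger_gap: 64.0
grasp_force: 0.0
```

Emit:
move_arm(
  deltas=[
    {"x":-0.02,"y":0,"z":0.12,"rx":0,"ry":0,"rz":0},
    {"x":0,"y":0,"z":0,"rx":0,"ry":0,"rz":0},
    {"x":0,"y":0,"z":0,"rx":0,"ry":0,"rz":0},
    {"x":0,"y":0,"z":0,"rx":0,"ry":0,"rz":0},
    {"x":0,"y":0,"z":0,"rx":0,"ry":0,"rz":0},
    {"x":0,"y":0,"z":0,"rx":0,"ry":0,"rz":0},
    {"x":0,"y":0,"z":0,"rx":0,"ry":0,"rz":0},
    {"x":0,"y":0,"z":0,"rx":0,"ry":0,"rz":0},
    {"x":0,"y":0,"z":0,"rx":0,"ry":0,"rz":0},
    {"x":0,"y":0,"z":0,"rx":0,"ry":0,"rz":0},
  ],
  gripper=0,
  squeeze=60,
)

```text
time: 13.0
position: [521.0, 353.4, 9.0]
tcp_rot: [-180.0, -0.0, 20.2]
contact_force: [0.8, -0.5, -1.5]
finger_gap: 32.1
grasp_force: 59.8
```

Run:
```python
from h import *
togo(531,-28,110,17.7)
# tray from w4 (pose then: TCP 655.9,-73.9,149.3, yaw 17.7, settled estimate)
c=manip.get_calibration('wrist');T=np.eye(4);T[:3,:3]=R.from_euler('xyz',[180,0,17.7],degrees=True).as_matrix();T[:3,3]=[655.5,-73.8,149];T=T@c['T_tool_cam'];P=(c,T[:3,:3],T[:3,3])
q=ray(P,[(72,107),(356,104),(350,323)],14);print(q.round(1),np.linalg.norm(q[0]-q[1]),np.linalg.norm(q[1]-q[2]),np.degrees(np.arctan2(*(q[0]-q[1])[::-1]))-90)
cen=(q[0]+q[2])/2;print('tray',cen);th=np.radians(17.9);ex=np.array([np.cos(th),np.sin(th)]);ey=np.array([-ex[1],ex[0]])
print('kbay',cen-71*ex,'sbay',cen+27*ex-80*ey,'grip at bay',cen-71*ex-15*ey)
```

```text
t 13.0 pos [521.  353.4   9. ] [-180.    -0.    20.2] F [ 0.8 -0.5 -1.5] gap 32.1 | go [-2.04  6.02 -1.68] rz 0.044
[[ 661.2  132.4]
 [ 731.2  -79.4]
 [ 539.  -141.7]] 223.14507919074265 202.0153969234362 18.298547518134967
tray [600.09062     -4.60992206]
kbay [532.52741733 -26.43224192] sbay [650.37219833 -72.43884569] grip at bay [537.1377666  -40.70615798]
```

Emit:
move_arm(
  deltas=[
    {"x":0,"y":0,"z":-0.2,"rx":0,"ry":0,"rz":0},
    {"x":0,"y":0,"z":-0.5,"rx":0,"ry":0,"rz":0},
    {"x":0,"y":0,"z":-0.5,"rx":0,"ry":0,"rz":0},
    {"x":-0.1,"y":0.3,"z":-0.5,"rx":0,"ry":0,"rz":0},
    {"x":-0.2,"y":0.6,"z":-0.2,"rx":0,"ry":0,"rz":0},
    {"x":-0.25,"y":0.8,"z":0,"rx":0,"ry":0,"rz":0},
    {"x":-0.25,"y":0.8,"z":0,"rx":0,"ry":0,"rz":0},
    {"x":-0.25,"y":0.8,"z":0,"rx":0,"ry":0,"rz":0},
    {"x":-0.25,"y":0.8,"z":0,"rx":0,"ry":0,"rz":0},
    {"x":-0.2,"y":0.5,"z":0,"rx":0,"ry":0,"rz":0},
  ],
)

```text
time: 14.25
position: [532.1, 60.2, 124.0]
tcp_rot: [179.9, -0.1, 20.1]
contact_force: [0.5, -0.2, -1.2]
finger_gap: 32.4
grasp_force: 59.9
```

Run:
```python
from h import *
togo(537,-41,110,20.2);print(manip.get_obs()['q'].round(1))
```

```text
t 14.25 pos [532.1  60.2 124. ] [ 1.799e+02 -1.000e-01  2.010e+01] F [ 0.5 -0.2 -1.2] gap 32.4 | go [-0.5   1.61  0.23] rz -0.003
[ -7.2  22.1  -7.3 113.5   4.   44.5 -86.8]
```

Emit:
move_arm(
  deltas=[
    {"x":-0.25,"y":0.8,"z":0,"rx":0,"ry":0,"rz":0},
    {"x":-0.25,"y":0.81,"z":0,"rx":0,"ry":0,"rz":0},
    {"x":0,"y":0,"z":0,"rx":0,"ry":0,"rz":-0.185},
    {"x":0,"y":0,"z":0,"rx":0,"ry":0,"rz":-0.185},
    {"x":0,"y":0,"z":0,"rx":0,"ry":0,"rz":-0.185},
    {"x":0,"y":0,"z":0,"rx":0,"ry":0,"rz":-0.185},
    {"x":0,"y":0,"z":0,"rx":0,"ry":0,"rz":-0.185},
    {"x":0,"y":0,"z":0,"rx":0,"ry":0,"rz":-0.185},
    {"x":0,"y":0,"z":0,"rx":0,"ry":0,"rz":-0.185},
    {"x":0,"y":0,"z":0,"rx":0,"ry":0,"rz":-0.185},
  ],
)

```text
time: 15.5
position: [537.2, -37.9, 123.9]
tcp_rot: [180.0, 0.0, 105.3]
contact_force: [0.6, -0.5, -0.8]
finger_gap: 32.0
grasp_force: 60.0
```

Emit:
move_arm(
  deltas=[
    {"x":0,"y":0,"z":0,"rx":0,"ry":0,"rz":-0.05},
    {"x":0,"y":0,"z":0,"rx":0,"ry":0,"rz":0},
    {"x":0,"y":0,"z":0,"rx":0,"ry":0,"rz":0},
    {"x":0,"y":0,"z":0,"rx":0,"ry":0,"rz":0},
    {"x":0,"y":0,"z":0,"rx":0,"ry":0,"rz":0},
    {"x":0,"y":0,"z":0,"rx":0,"ry":0,"rz":0},
    {"x":0,"y":0,"z":0,"rx":0,"ry":0,"rz":0},
    {"x":0,"y":0,"z":0,"rx":0,"ry":0,"rz":0},
    {"x":0,"y":0,"z":0,"rx":0,"ry":0,"rz":0},
    {"x":0,"y":0,"z":0,"rx":0,"ry":0,"rz":0},
  ],
)

```text
time: 16.75
position: [537.1, -37.8, 123.0]
tcp_rot: [180.0, 0.0, 107.9]
contact_force: [-0.2, -0.2, -1.6]
finger_gap: 32.2
grasp_force: 60.0
```

Run:
```python
from h import *
P=pose('wrist');im=manip.capture('wrist');cv2.imwrite('pics/w6.png',im[:,:,::-1]);togo(537,-41,110,108)
th=np.radians(18);ex=np.array([np.cos(th),np.sin(th)]);ey=np.array([-ex[1],ex[0]])
s=np.array([532.5,-26.4])
print(proj(P,[np.r_[s+a*ex+b*ey,14] for a,b in((-30,113),(-24,107),(24,107),(-15,107),(15,107))]).round(0))
```

```text
t 16.8 pos [537.1 -37.8 123. ] [-180.     0.   107.9] F [ 0.3  0.2 -2.1] gap 32.0 | go [-0.05 -0.02  0.22] rz -0.002
[[271.  19.]
 [280.  29.]
 [352.  29.]
 [294.  29.]
 [339.  29.]]
```

View pics/w6.png

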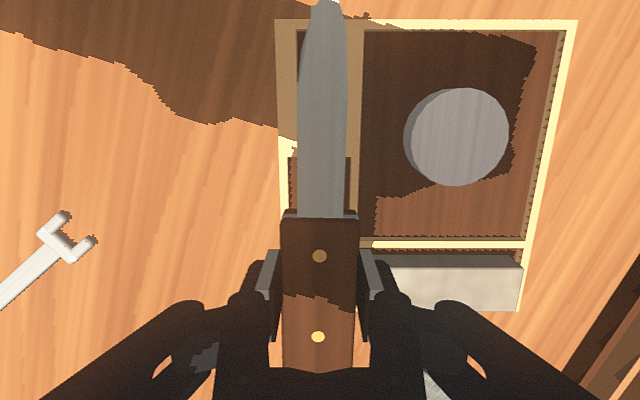

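The knife is over its bay and straight. Tray far-left outer corner is at (275,20) and the far-right at (577,20); cheek inner edges are at columns 297 and 348; handle front edge is at row 216, columns 282 to 358; blade centre is at column 322.

Run:
```python
from h import *
P=pose('wrist');o=manip.get_obs();M=R.from_euler('xyz',o['tcp_rot'],degrees=True)
def tl(px,z): return np.round(M.inv().apply(np.c_[ray(P,px,z),np.full(len(px),z)]-o['position'])[:,:2],1)
zb=o['position'][2]-9
print('tray corners',tl([(275,20),(577,20)],14))
print('cheek inner row30',tl([(297,30),(348,30)],20),'right cheek outer=divider',tl([(364,30)],20))
print('divider outer(tin side) /step',tl([(362,240),(279,130)],14))
print('handle front',tl([(282,216),(358,216)],zb+20),'tip',tl([(327,1)],zb+10),'blade base',tl([(297,210),(347,210)],zb+12))
```

```text
tray corners [[124.7 -28.6]
 [124.7 171.8]]
cheek inner row30 [[117.6 -13.7]
 [117.6  19.5]] right cheek outer=divider [[117.6  30. ]]
divider outer(tin side) /step [[-33.6  35.1]
 [ 53.  -28.4]]
handle front [[ 29.5 -14.5]
 [ 29.5  16.5]] tip [[109.6   3.5]] blade base [[29.4 -8.9]
 [29.4 12.7]]
```

Emit:
move_arm(
  deltas=[
    {"x":-0.09,"y":0.015,"z":0.2,"rx":0,"ry":0,"rz":0},
    {"x":0,"y":0,"z":0.4,"rx":0,"ry":0,"rz":0},
    {"x":0,"y":0,"z":0.4,"rx":0,"ry":0,"rz":0},
    {"x":0,"y":0,"z":0.3,"rx":0,"ry":0,"rz":0},
    {"x":0,"y":0,"z":0.2,"rx":0,"ry":0,"rz":0},
    {"x":0,"y":0,"z":0.12,"rx":0,"ry":0,"rz":0},
    {"x":0,"y":0,"z":0.08,"rx":0,"ry":0,"rz":0},
    {"x":0,"y":0,"z":0.05,"rx":0,"ry":0,"rz":0},
    {"x":0,"y":0,"z":0,"rx":0,"ry":0,"rz":0},
    {"x":0,"y":0,"z":0,"rx":0,"ry":0,"rz":0},
  ],
)

```text
time: 18.05
position: [539.9, -42.7, 18.3]
tcp_rot: [180.0, 0.0, 107.9]
contact_force: [0.5, 0.3, -2.2]
finger_gap: 32.5
grasp_force: 59.9
```

Emit:
move_arm(
  deltas=[
    {"x":0,"y":0,"z":0.02,"rx":0,"ry":0,"rz":0},
    {"x":0,"y":0,"z":0.01,"rx":0,"ry":0,"rz":0},
    {"x":0,"y":0,"z":0.01,"rx":0,"ry":0,"rz":0},
    {"x":0,"y":0,"z":0.005,"rx":0,"ry":0,"rz":0},
    {"x":0,"y":0,"z":0,"rx":0,"ry":0,"rz":0},
    {"x":0,"y":0,"z":0,"rx":0,"ry":0,"rz":0},
    {"x":0,"y":0,"z":0,"rx":0,"ry":0,"rz":0},
    {"x":0,"y":0,"z":0,"rx":0,"ry":0,"rz":0},
    {"x":0,"y":0,"z":0,"rx":0,"ry":0,"rz":0},
    {"x":0,"y":0,"z":0,"rx":0,"ry":0,"rz":0},
  ],
)

```text
time: 19.3
position: [539.6, -42.7, 15.3]
tcp_rot: [180.0, 0.0, 107.9]
contact_force: [0.3, -0.5, -1.7]
finger_gap: 32.2
grasp_force: 59.9
```

Within about a millimetre of the floor, so I'll release and rise.

Emit:
move_arm(
  deltas=[
    {"x":0,"y":0,"z":0,"rx":0,"ry":0,"rz":0},
    {"x":0,"y":0,"z":0,"rx":0,"ry":0,"rz":0},
    {"x":0,"y":0,"z":0,"rx":0,"ry":0,"rz":0},
    {"x":0,"y":0,"z":0,"rx":0,"ry":0,"rz":0},
    {"x":0,"y":0,"z":-0.1,"rx":0,"ry":0,"rz":0},
    {"x":0,"y":0,"z":-0.3,"rx":0,"ry":0,"rz":0},
    {"x":0,"y":0,"z":-0.5,"rx":0,"ry":0,"rz":0},
    {"x":0,"y":0,"z":-0.8,"rx":0,"ry":0,"rz":0},
    {"x":0,"y":0,"z":-0.8,"rx":0,"ry":0,"rz":0},
    {"x":0,"y":0,"z":0,"rx":0,"ry":0,"rz":0},
  ],
  gripper=0.7,
)

```text
time: 20.55
position: [542.5, -42.4, 170.6]
tcp_rot: [179.5, 0.2, 107.9]
contact_force: [0.3, 0.2, -0.7]
finger_gap: 59.8
grasp_force: 0.0
```

Run:
```python
from h import *
P=pose('wrist');im=manip.capture('wrist');cv2.imwrite('pics/w7.png',im[:,:,::-1]);togo(539.6,-42.7,160,108)
```

```text
t 20.6 pos [540.9 -42.6 168.2] [1.797e+02 1.000e-01 1.079e+02] F [ 0.5  0.4 -0.6] gap 59.8 | go [ 0.01 -0.02  0.14] rz -0.002
```

View pics/w7.png

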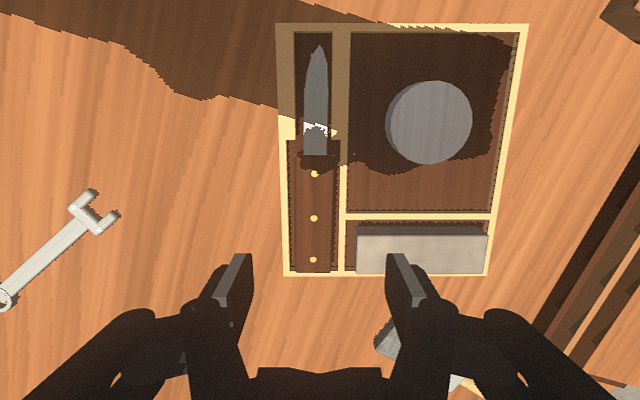

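The knife lies in its bay: tip at (320,45), handle front at row 155, handle between the walls. The stone is in its own bay at (422,253). A numerical check follows.

Run:
```python
from h import *
P=pose('wrist');o=manip.get_obs();M=R.from_euler('xyz',o['tcp_rot'],degrees=True)
def tl(px,z): return np.round(M.inv().apply(np.c_[ray(P,px,z),np.full(len(px),z)]-o['position'])[:,:2],1)
a=tl([(275,24),(528,24),(489,275),(285,275)],14);print('tray',a,a.mean(0))
print('tip',tl([(320,45)],16),'handle front',tl([(300,156),(335,156)],26),'cheeks',tl([(294,35),(333,35)],20),'stone',tl([(357,236),(488,233),(486,273),(357,273)],31).mean(0))
```

```text
tray [[130.5 -33.9]
 [130.7 165.1]
 [-91.  167.5]
 [-90.5 -32.5]] [19.925 66.55 ]
tip [[115.2   1.4]] handle front [[ 28.4 -15.3]
 [ 28.4  14.1]] cheeks [[121.7 -18.7]
 [121.8  11.5]] stone [-60.     93.925]
```

Knife offset is about -3 mm along and +3 to 4 mm across; stone offset is about 1 to 2 mm. All are within tolerance and the robot is clear, so I'm handing in.

```bash
python3 -c "
from workcell import manip
print(manip.close_job())"
```

```text
the job is handed in; nothing more can be done
None
```

The job is handed in at about 20.6 s: my last image put the knife within about 4 mm of its compartment's centre and the stone within about 2 mm. Both are released, the gripper stands clear, and no verdict was shown.

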